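Heft the cheese cartons and hold up the full one

TASK

Three closed cheese cartons on the wooden board look alike, but only one holds a whole block and is clearly heavier: feel by lifting which it is, and stand every light one you tried back on the board, upright. Finish while holding the heavy carton in the gripper, level and still, over the board, at least 10 cm above it and touching nothing else; do not put it down or let go. Keep all cartons upright throughout and leave everything else on the counter where it is.

Things in the scene. Friction and masses are not known exactly. Their poses are not given: they have to be found in the camera images.
- carton_a_mid (a point): One of three look-alike closed rigid cardboard cartons with a white paper band, standing on the board: 150 long (its x), 60 wide (y), 62 high (z, up). This point is its centre, 31 above its underside. Empty it weighs 90 g; hidden in it lies a whole block (380 to 500 g) or a thin slice (90 to 130 g) with 2 mm of play. Just one of the three, any of them, has the whole block.
- carton_b_mid (a point): One of three look-alike closed rigid cardboard cartons with a white paper band, standing on the board: 150 long (its x), 60 wide (y), 62 high (z, up). This point is its centre, 31 above its underside. Empty it weighs 90 g; hidden in it lies a whole block (380 to 500 g) or a thin slice (90 to 130 g) with 2 mm of play. Just one of the three, any of them, has the whole block.
- carton_c_mid (a point): One of three look-alike closed rigid cardboard cartons with a white paper band, standing on the board: 150 long (its x), 60 wide (y), 62 high (z, up). This point is its centre, 31 above its underside. Empty it weighs 90 g; hidden in it lies a whole block (380 to 500 g) or a thin slice (90 to 130 g) with 2 mm of play. Just one of the three, any of them, has the whole block.
- board: Fixed wooden board lying on the counter, 250 (x) by 600 (y) by 18 thick; origin at the centre of its underside, on the counter. The cartons stand on it in a row along its y, their long sides along its x, at least 120 free between them.
- clip1: Loose steel price-card stand with a blank white card, 30 across its foot, 66 high, standing on the board behind the gap between two cartons; origin at the centre of its foot. Leave alone.
- clip2: Loose steel price-card stand with a blank white card, 30 across its foot, 66 high, standing on the board behind the gap between two cartons; origin at the centre of its foot. Leave alone.
- bottle: Loose clear bottle with a red cap, 64 across, 200 high, standing on the counter beyond the board; origin at the centre of its foot. Leave alone.
- jar_lid: Loose blue round lid, 60 across, 14 high, on the counter beside one end of the board; origin at the centre of its underside. Leave alone.
- wedge: Loose piece of yellow cheese, 80 (x) by 60 (y) by 34 high, on the counter beyond the board; origin at the centre of its underside. Leave alone.
- pen: Loose black marker pen, 130 long (x), 10 thick, on the counter beside one end of the board; origin at its centre, on the counter. Leave alone.
Not all that is in view belongs to the job. Leave any blue or pink look-alike of the part that bears carton_c_mid alone.

How it is judged:
By the outcome, as a careful person would: the job done as asked, in the order asked, and still so for the second after the job is handed in, while the arm keeps its last pose, push and grip.
It also fails if it takes over 64 s, if anything falls off the work surface, if the arm or the gripper's body presses on something with over 40 N, if the wrist force passes 120 N, or if a joint passes its speed limit or range.

ROBOT

A 6-joint arm with a two-finger parallel gripper is mounted at the origin on the work surface. World frame = base frame: x ahead of the robot, y to its left, z up, the work surface at z = 0. Lengths are in m, angles in degrees, forces in N, time in s.
With the tool pointing down it reaches from about 0.275 to 0.825 m from the base axis. Payload 4.9 kg.
Tool frame: the origin (TCP) lies midway between the tips of the shut fingers; the grasp point (between the pads) lies 19 mm behind it (hold_point_z is the distance from the TCP to the grasp point, in m); z points along the fingers, y is the line along which they close (so a half turn about z gives the same grasp; the last joint's range is limited). The gripper opens to 85 mm and grips with 20 to 120 N. Pads are 22 mm wide; open, the fingers measure 114 mm over their backs; the gripper's body (76 mm by 85 mm) begins 54 mm behind the grasp point. The pads swing forward as they close: fully open they stand 13 mm farther back than shut.
Start: joints at [60.035, 18.69, -11.035, 60.275, 0, 82.311], TCP at [0.208, 0.509, 0.231] pointing down, gripper open.
Joint ranges: [-152.03, 152.03], [-55.5, 102.48], [-74.3, 77.21], [-110.64, 120.58], [-84.22, 78.4], [-180, 180]. Speed limits (degrees/s): [147.25, 147.25, 180, 180, 180, 180].

INTERFACE

Orientations are given as [roll, pitch, yaw] about the fixed x, y, z axes, in that order (R = Rz(yaw) Ry(pitch) Rx(roll)).
In Python, from rig import * gives the robot as it stands. The module is installed in compiled form; this text tells all that it offers.
- The arm moves only by the tool send_rows, never from a script. Its argument "moves" is a list of rows, each a list of 3 entries, a list of its own where there are three numbers: the turn, a rotation vector about the world's x, y, z in degrees, then the shift along the world's x, y, z in cm, then the finger opening in cm, from 0 to 8.54. In form: [[[rx, ry, rz], [dx, dy, dz], claw], ...]. A call has 1 to 5 rows; each row shifts and turns the commanded pose from where the row before left it; what a row does not reach is not made up. A row lasts 1/8 s, in which the tool goes at most 62.5 mm and 10.7 degrees, less where a joint would pass 70% of its speed; a pose out of reach is approached as far as the arm can. A call is refused whole if a number of a shift passes 6.25 or a number of a turn 10.7, either way. A call with a gripper value outside its range is refused whole. The fingers move at their own pace and stop on an object; the grip force is fixed at half the most. Time passes only in rows, so rows that do not move let the fingers close. It gives the time, the measured TCP pose, the force, the opening and the grip force at its end, in the units of the state.
- read_state(): the state, without advancing time (a new reading comes with each control period).
- get_image(name): name is "scene" or "side" or "wrist"; returns the picture (400x640x3 uint8, blue, green, red); there is no depth.
- get_calibration(name): a dict with "fx", "fy", "cx", "cy" (pixels), "k1" (the pictures are not rectified: a ray, as slopes to the right and down, at radius r is drawn at 1 + k1 r^2 times it, then the intrinsics apply), "eye" and "rotation" of the camera in the world. Camera axes: x right, y down, z forward; pixel columns grow to the right and rows downward; lengths in m; the calibration is good to about 2 mm. A picture is of the moment at which its call begins: read the wrist's pose just before it. get_calibration takes no time and is no camera call; for the wrist camera it gives the pose at the moment of the call.
- close_job(): hands the job in; it is judged then, once.
The state is a dict: "clock": time; "qpos": joint angles; "joint_velocities": joint speeds; "joint_torque": joint torques, N m; "eef_pos": TCP position; "eef_rot": TCP orientation; "wrist_force": force on the tool from outside, world axes, zero at the start; "ft_torque": the same for the moment, N m; "finger_gap": finger opening in m; "finger_force": force on a finger pad.
Only numpy, scipy, OpenCV 4.12 (cv2) and the standard library are available. Lean on these libraries where they do the work, as an engineer would, in place of code of your own. Each camera call takes 0.05 s, during which the arm holds its last target. There are 200 camera calls.

## Working session

There is one attempt and no reset: what is moved stays moved. The work goes in short steps, Python scripts to look and compute and a tool call to move; the robot and the scene stay as the last step left them, time stands still between calls to the robot, and variables do not carry over. Pictures are saved under pics/ and viewed, at most 10 in all, crops included, and the job is handed in when it is done.

Besides the shell and the picture viewer there is one more tool, called after "Call:" as name(argument=value, ...), one argument or row to a line, values as JSON. send_rows: Moves the arm, as the interface text tells. Its arguments: {"type":"object","properties":{"moves":{"type":"array"}},"required":["moves"]}

```bash
mkdir -p pics; python3 - <<'E'
from rig import *
import cv2
s=read_state();print(s)
for n in("scene","side"):
    cv2.imwrite(f"pics/{n}0.png",get_image(n));print(n,get_calibration(n))
E
```

```text
{'clock': 0.0, 'qpos': array([ 6.00328351e+01,  1.87337368e+01, -1.10930861e+01,  6.02758723e+01,
       -7.70096612e-04,  8.23112514e+01]), 'joint_velocities': array([-0.03465559, -0.04243567, -0.11418493, -0.03151618, -0.12436777,
        0.13757124]), 'joint_torque': array([ 1.30285694e-03, -4.43395400e+01,  2.62444299e+01,  1.52886490e-02,
        2.18022265e-04,  1.98888483e-05]), 'eef_pos': array([0.20819495, 0.50842007, 0.2304799 ]), 'eef_rot': array([-1.79898125e+02, -1.29765659e-02,  1.57721573e+02]), 'wrist_force': array([ 0.40058484, -0.24673252, -0.25420183]), 'ft_torque': array([-0.00497058, -0.01294204,  0.00494879]), 'finger_force': 0.0, 'finger_gap': 0.0856653036837305}
scene {'fx': 452.5258572105948, 'fy': 452.5258572105948, 'cx': 312.28088151876193, 'cy': 195.244428104958, 'k1': 0.031244365864963958, 'eye': array([ 1.10543305, -0.0459877 ,  0.98889545]), 'rotation': array([-147.13214354,   -0.27955911,   83.77429078])}
side {'fx': 384.7741014379379, 'fy': 384.7741014379379, 'cx': 319.6962680785471, 'cy': 199.75468743752612, 'k1': 0.0068867241805673765, 'eye': array([ 0.13790419, -0.86405359,  0.61346942]), 'rotation': array([-119.67954092,   -0.58628975,  -22.42298462])}
```

View pics/scene0.png

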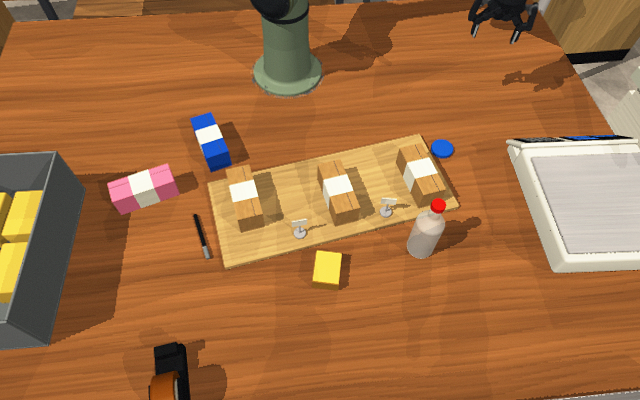

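View pics/side0.png

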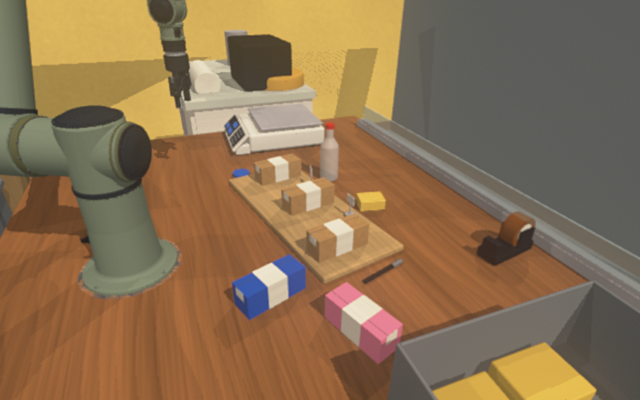

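The scene view shows three brown cartons at about (244,198), (338,190) and (420,173), with the clips at (300,230) and (388,207). I'll enlarge this area to read the corners.

```bash
python3 - <<'E'
import cv2
im=cv2.imread("pics/scene0.png")[125:275,195:465]
cv2.imwrite("pics/crop0.png",cv2.resize(im,(797,443),interpolation=cv2.INTER_CUBIC))
E
```

```text
(no output)
```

View pics/crop0.png

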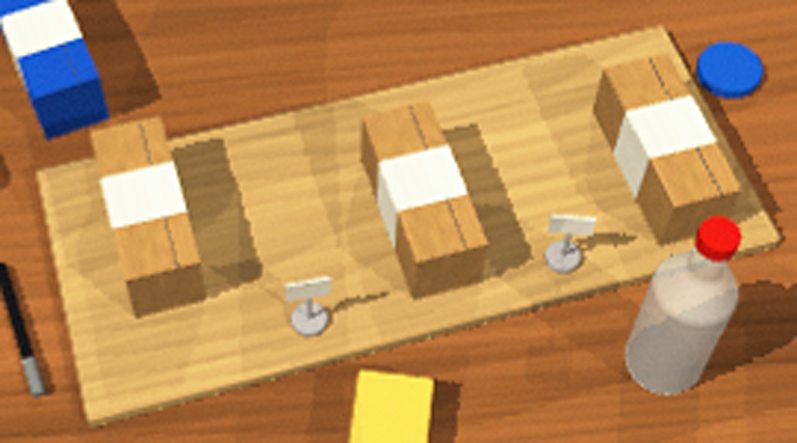

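The crop shows all the carton tops clearly. Their top corners in crop pixels are left (92,130) (163,118) (201,262) (129,279), middle (363,113) (432,102) (487,242) (410,262), and right (606,70) (670,56) (739,190) (663,208).

```bash
cat > h.py <<'E'
import numpy as np
from rig import *
from scipy.spatial.transform import Rotation as R
def ray(c,uv):
    d=np.array([(uv[0]-c["cx"])/c["fx"],(uv[1]-c["cy"])/c["fy"]]);u=d.copy()
    for _ in range(20): u=d/(1+c["k1"]*(u@u))
    return R.from_euler("xyz",c["rotation"],degrees=True).apply([u[0],u[1],1])
def onz(c,uv,z):
    r=ray(c,uv);return c["eye"]+r*(z-c["eye"][2])/r[2]
E
python3 - <<'E'
from h import *
c=get_calibration("scene");f=797/270
g=lambda p,z:onz(c,(195+(p[0]+.5)/f-.5,125+(p[1]+.5)/f-.5),z)
def quad(n,P,z):
    Q=np.array([g(p,z)[:2] for p in P]);l=(Q[2]+Q[3]-Q[0]-Q[1])/2;w=(Q[1]+Q[2]-Q[0]-Q[3])/2
    print(n,Q.mean(0).round(4),"len",np.linalg.norm(l).round(4),"ang",np.degrees(np.arctan2(l[1],l[0])).round(1),"wid",np.linalg.norm(w).round(4),np.degrees(np.arctan2(w[1],w[0])).round(1))
quad("A",[(92,130),(163,118),(201,262),(129,279)],.08)
quad("B",[(363,113),(432,102),(487,242),(410,262)],.08)
quad("C",[(606,70),(670,56),(739,190),(663,208)],.08)
quad("board",[(38,172),(660,28),(780,240),(92,425)],.018)
for p in[(309,320),(563,258)]:print("clip",g(p,.02).round(3))
print("bottle cap",g((718,235),.2).round(3))
E
```

```text
A [ 0.4916 -0.1395] len 0.1487 ang 10.2 wid 0.0587 97.8
B [0.4983 0.0868] len 0.1482 ang 8.5 wid 0.0623 98.0
C [0.4712 0.2999] len 0.1457 ang 7.5 wid 0.0631 99.1
board [0.4855 0.0752] len 0.248 ang 10.7 wid 0.5924 100.4
clip [ 0.589 -0.016  0.02 ]
clip [0.552 0.202 0.02 ]
bottle cap [0.648 0.267 0.2  ]
```

Call:
send_rows(
  moves=[
    [[0,0,6.3],[4.2,-3.4,0.2],8.5],
    [[0,0,6.3],[4.4,-3.5,0],8.5],
    [[0,0,6.3],[4.4,-3.5,0],8.5],
    [[0,0,6.3],[4.4,-3.5,0],8.5],
    [[0,0,6.1],[4.4,-3.5,0],8.5],
  ],
)

```text
clock: 0.72
eef_pos: [0.4275, 0.3336, 0.233]
eef_rot: [-180.0, -0.0, -170.8]
wrist_force: [0.4, 1.1, -0.6]
finger_gap: 0.0846
finger_force: 0.0
```

Call:
send_rows(
  moves=[
    [[0,0,0],[2.2,-1.8,0],8.5],
    [[0,0,0],[2.2,-1.7,0],8.5],
    [[0,0,0],[0,0,0],8.5],
  ],
)

```text
clock: 1.1
eef_pos: [0.4716, 0.2987, 0.2327]
eef_rot: [-180.0, -0.0, -171.2]
wrist_force: [0.3, 0.2, -1.0]
finger_gap: 0.0852
finger_force: 0.0
```

```bash
python3 - <<'E'
from rig import *
import cv2
s=read_state();print(s["clock"],s["eef_pos"],s["eef_rot"],s["qpos"],s["wrist_force"])
cv2.imwrite("pics/w1.png",get_image("wrist"))
E
```

```text
1.1 [0.47157056 0.29869745 0.23269505] [-1.79985269e+02 -3.70615379e-02 -1.71153374e+02] [ 2.47762596e+01  1.95367557e+01 -9.60163125e+00  6.09012943e+01
 -3.99315625e-03  1.59296302e+01] [ 0.34219806  0.24997729 -0.96031216]
```

View pics/w1.png

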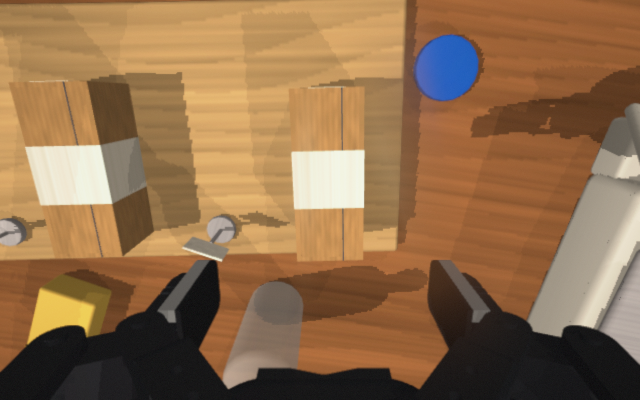

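The wrist view shows carton C's top with corners at (290,88), (362,87), (363,261) and (297,261), and B's at (12,82), (90,82), (122,256) and (51,256). The path down is clear.

```bash
python3 - <<'E'
from h import *
c=get_calibration("wrist");print(c["eye"])
for n,P in dict(C=[(290,88),(362,87),(363,261),(297,261)],B=[(12,82),(90,82),(122,256),(51,256)],Cband=[(292,151),(364,151),(364,209),(294,209)],Bband=[(26,147),(102,146),(113,204),(36,204)]).items():
    Q=np.array([onz(c,p,.08)[:2] for p in P]);l=(Q[2]+Q[3]-Q[0]-Q[1])/2;w=(Q[1]+Q[2]-Q[0]-Q[3])/2
    print(n,Q.mean(0).round(4),np.linalg.norm(l).round(4),np.degrees(np.arctan2(l[1],l[0])).round(1),np.linalg.norm(w).round(4),np.degrees(np.arctan2(w[1],w[0])).round(1))
for p in[(222,228),(10,232)]:print("clip",onz(c,p,.02).round(3))
E
```

```text
[0.40007777 0.28732422 0.37541436]
C [0.4676 0.3018] 0.1504 10.4 0.0584 99.3
B [0.497  0.0873] 0.1482 8.7 0.0612 99.0
Cband [0.4679 0.3022] 0.0506 10.1 0.0604 98.9
Bband [0.4977 0.0866] 0.0493 7.5 0.0633 99.4
clip [0.55  0.202 0.02 ]
clip [ 0.589 -0.017  0.02 ]
```

Call:
send_rows(
  moves=[
    [[0,0,0.7],[-0.35,0.3,-4.3],8.5],
    [[0,0,0],[0,0,-5],8.5],
    [[0,0,0],[0,0,-4.5],8.5],
    [[0,0,0],[0,0,-3.5],8.5],
    [[0,0,0],[0,0,-2],8.5],
  ],
)

```text
clock: 1.78
eef_pos: [0.4645, 0.3032, 0.0382]
eef_rot: [-180.0, -0.2, -170.2]
wrist_force: [-0.7, -0.7, 0.0]
finger_gap: 0.0849
finger_force: 0.0
```

Call:
send_rows(
  moves=[
    [[0,0,0],[0,0,-1],8.5],
    [[0,0,0],[0,0,0],8.5],
    [[0,0,0],[0,0,0],5],
    [[0,0,0],[0,0,0],5],
    [[0,0,0],[0,0,0],5],
  ],
)

```text
clock: 2.4
eef_pos: [0.4679, 0.3035, 0.0316]
eef_rot: [180.0, 0.1, -170.3]
wrist_force: [-1.6, 0.4, 6.5]
finger_gap: 0.0596
finger_force: 65.6
```

Call:
send_rows(
  moves=[
    [[0,0,0],[0,0,0],5],
    [[0,0,0],[0,0,0],5],
    [[0,0,0],[0,0,0],5],
  ],
)

```text
clock: 2.78
eef_pos: [0.468, 0.3035, 0.0316]
eef_rot: [180.0, 0.1, -170.3]
wrist_force: [-1.1, 0.6, 7.3]
finger_gap: 0.0595
finger_force: 65.6
```

Call:
send_rows(
  moves=[
    [[0,0,0],[0,0,0.5],5],
    [[0,0,0],[0,0,1],5],
    [[0,0,0],[0,0,1],5],
    [[0,0,0],[0,0,0.5],5],
    [[0,0,0],[0,0,0],5],
  ],
)

```text
clock: 3.4
eef_pos: [0.4674, 0.3032, 0.0609]
eef_rot: [180.0, 0.1, -170.3]
wrist_force: [-0.5, -0.2, -2.6]
finger_gap: 0.0594
finger_force: 64.8
```

Call:
send_rows(
  moves=[
    [[0,0,0],[0,0,0],5],
    [[0,0,0],[0,0,0],5],
    [[0,0,0],[0,0,0],5],
  ],
)

```text
clock: 3.78
eef_pos: [0.4668, 0.3029, 0.06]
eef_rot: [-180.0, -0.0, -170.3]
wrist_force: [0.3, -0.1, -2.1]
finger_gap: 0.0592
finger_force: 64.8
```

```bash
python3 - <<'E'
from rig import *
import cv2
for i in range(6):
    get_image("wrist") if i<5 else cv2.imwrite("pics/s2.png",get_image("scene")[100:260,190:470])
    s=read_state();print(s["clock"],s["eef_pos"],s["eef_rot"],s["wrist_force"].round(2),s["ft_torque"].round(3))
E
```

```text
3.825 [0.46683023 0.30289761 0.06002977] [-1.79992176e+02 -2.65313016e-02 -1.70275700e+02] [-0.49  0.78 -1.69] [0.013 0.015 0.013]
3.875 [0.46685678 0.30292657 0.06007671] [-1.79994559e+02 -2.18759309e-02 -1.70274432e+02] [-0.03 -0.46 -2.55] [-0.027  0.026 -0.037]
3.925 [0.46693443 0.30295005 0.06015155] [-1.79995964e+02 -9.64317253e-03 -1.70274969e+02] [-0.54 -0.2  -1.88] [ 0.01   0.011 -0.025]
3.975 [0.46695843 0.30297105 0.06020254] [-1.79998296e+02 -7.42789275e-03 -1.70275710e+02] [-0.4  -1.13 -2.6 ] [ 0.04   0.006 -0.004]
4.025 [0.46694186 0.30294565 0.0602075 ] [-1.79997313e+02 -7.10950044e-03 -1.70277443e+02] [ 0.2   0.6  -1.66] [ 0.026 -0.028 -0.033]
4.075 [0.46698126 0.30295501 0.06023162] [-1.79997860e+02 -3.89143890e-03 -1.70276904e+02] [ 0.53 -0.67 -2.5 ] [-0.017 -0.022 -0.032]
```

Force is about -2.1 N, so C is light. I'll set it back down.

Call:
send_rows(
  moves=[
    [[0,0,0],[0,0,-1],5],
    [[0,0,0],[0,0,-1],5],
    [[0,0,0],[0,0,-0.6],5],
    [[0,0,0],[0,0,-0.25],5],
    [[0,0,0],[0,0,0],5],
  ],
)

```text
clock: 4.7
eef_pos: [0.4669, 0.303, 0.0318]
eef_rot: [-180.0, -0.0, -170.3]
wrist_force: [0.0, 0.5, -1.8]
finger_gap: 0.0594
finger_force: 65.0
```

Call:
send_rows(
  moves=[
    [[0,0,0],[0,0,0],5],
    [[0,0,0],[0,0,0],5],
  ],
)

```text
clock: 4.95
eef_pos: [0.4672, 0.303, 0.0318]
eef_rot: [180.0, 0.0, -170.3]
wrist_force: [0.6, 0.3, -1.9]
finger_gap: 0.0598
finger_force: 65.0
```

Call:
send_rows(
  moves=[
    [[0,0,0],[0,0,-0.1],5],
    [[0,0,0],[0,0,-0.05],5],
    [[0,0,0],[0,0,0],5],
    [[0,0,0],[0,0,0],7],
    [[0,0,0],[0,0,0],8.5],
  ],
)

```text
clock: 5.58
eef_pos: [0.4672, 0.3031, 0.0304]
eef_rot: [180.0, 0.0, -170.3]
wrist_force: [-0.0, 0.5, 0.4]
finger_gap: 0.0844
finger_force: 0.0
```

Call:
send_rows(
  moves=[
    [[0,0,0],[0,0,0],8.5],
    [[0,0,0],[0,0,0],8.5],
    [[0,0,0],[0,0,1],8.5],
    [[0,0,0],[0,0,3],8.5],
    [[0,0,0],[0,0,5],8.5],
  ],
)

```text
clock: 6.2
eef_pos: [0.4657, 0.3023, 0.1203]
eef_rot: [-179.9, -0.2, -170.3]
wrist_force: [0.5, 0.5, 0.4]
finger_gap: 0.0852
finger_force: 0.0
```

Call:
send_rows(
  moves=[
    [[0,0,0],[0,0,5],8.5],
    [[0,0,0],[0,0,3],8.5],
    [[0,0,0],[0.6,-5,2.5],8.5],
    [[0,0,0],[0.6,-5.5,0],8.5],
    [[0,0,0],[0.6,-5.5,0],8.5],
  ],
)

```text
clock: 6.82
eef_pos: [0.4853, 0.1417, 0.2266]
eef_rot: [-180.0, 0.1, -170.2]
wrist_force: [1.0, 0.7, 0.2]
finger_gap: 0.0853
finger_force: 0.0
```

Call:
send_rows(
  moves=[
    [[0,0,0],[0.6,-4,0],8.5],
    [[0,0,0],[0.6,-1.5,0],8.5],
    [[0,0,0],[0,0,0],8.5],
  ],
)

```text
clock: 7.2
eef_pos: [0.4975, 0.0877, 0.2257]
eef_rot: [180.0, 0.0, -170.4]
wrist_force: [-0.3, 0.5, -0.0]
finger_gap: 0.0849
finger_force: 0.0
```

```bash
python3 - <<'E'
from rig import *
import cv2
s=read_state();print(s["clock"],s["eef_pos"],s["eef_rot"],s["wrist_force"])
c=get_calibration("wrist");print(c)
a=get_image("wrist");cv2.imwrite("pics/w2.png",a)
E
```

```text
7.2 [0.49751014 0.08769024 0.22566603] [ 1.79973946e+02  4.36479947e-02 -1.70363461e+02] [-0.29599812  0.52134596 -0.00386714]
{'fx': 356.0730352152973, 'fy': 356.0730352152973, 'cx': 323.4454978698313, 'cy': 200.21854208142872, 'k1': 0.018309659623604483, 'eye': array([0.42694856, 0.07459537, 0.36820316]), 'rotation': array([1.63548531e+02, 1.49613462e-03, 9.96190555e+01])}
```

View pics/w2.png

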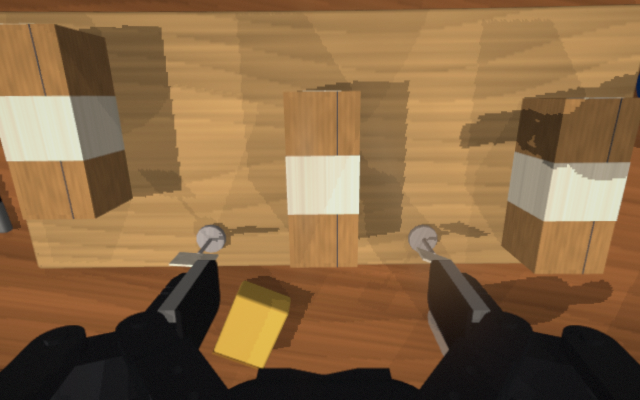

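C stands upright again. B's top corners are (284,92), (360,92), (358,267) and (290,267), and A's band is at about (0,97), (75,96), (82,161) and (8,161).

```bash
python3 - <<'E'
from h import *
c=get_calibration("wrist")
for n,P in dict(B=[(284,92),(360,92),(358,267),(290,267)],Bband=[(286,156),(359,156),(358.5,214),(288,214)],Aband=[(0,97),(75,96),(82,161),(8,161)]).items():
    Q=np.array([onz(c,p,.08)[:2] for p in P]);l=(Q[2]+Q[3]-Q[0]-Q[1])/2;w=(Q[1]+Q[2]-Q[0]-Q[3])/2
    print(n,Q.mean(0).round(4),np.linalg.norm(l).round(4),np.degrees(np.arctan2(l[1],l[0])).round(1),np.linalg.norm(w).round(4),np.degrees(np.arctan2(w[1],w[0])).round(1))
E
```

```text
B [0.498  0.0872] 0.1493 10.3 0.0597 99.7
Bband [0.498  0.0871] 0.0497 10.4 0.0598 99.7
Aband [ 0.4906 -0.1391] 0.0502 3.4 0.0575 100.4
```

Call:
send_rows(
  moves=[
    [[0,0,0],[0,0,-4.2],8.5],
    [[0,0,0],[0,0,-5],8.5],
    [[0,0,0],[0,0,-4.5],8.5],
    [[0,0,0],[0,0,-3.3],8.5],
    [[0,0,0],[0,0,-1.7],8.5],
  ],
)

```text
clock: 7.88
eef_pos: [0.4954, 0.0898, 0.0363]
eef_rot: [179.9, -0.2, -170.1]
wrist_force: [0.1, 0.7, 0.7]
finger_gap: 0.0853
finger_force: 0.0
```

Call:
send_rows(
  moves=[
    [[0,0,0],[0,0,-0.7],8.5],
    [[0,0,0],[0,0,0],8.5],
    [[0,0,0],[0,0,0],5],
    [[0,0,0],[0,0,0],5],
    [[0,0,0],[0,0,0],5],
  ],
)

```text
clock: 8.5
eef_pos: [0.498, 0.0881, 0.0325]
eef_rot: [-180.0, 0.1, -170.3]
wrist_force: [-0.0, 0.1, 6.3]
finger_gap: 0.0592
finger_force: 65.3
```

Call:
send_rows(
  moves=[
    [[0,0,0],[0,0,0],5],
    [[0,0,0],[0,0,0],5],
    [[0,0,0],[0,0,0.5],5],
    [[0,0,0],[0,0,1],5],
    [[0,0,0],[0,0,1],5],
  ],
)

```text
clock: 9.12
eef_pos: [0.4969, 0.0879, 0.0569]
eef_rot: [180.0, -0.0, -170.3]
wrist_force: [0.4, -0.2, -1.9]
finger_gap: 0.0594
finger_force: 64.8
```

Call:
send_rows(
  moves=[
    [[0,0,0],[0,0,0.5],5],
    [[0,0,0],[0,0,0],5],
    [[0,0,0],[0,0,0],5],
    [[0,0,0],[0,0,0],5],
  ],
)

```text
clock: 9.62
eef_pos: [0.4967, 0.088, 0.061]
eef_rot: [180.0, -0.0, -170.3]
wrist_force: [0.1, 0.0, -2.1]
finger_gap: 0.0595
finger_force: 64.8
```

```bash
python3 - <<'E'
from rig import *
for i in range(5):
    get_image("wrist");s=read_state();print(s["clock"],s["eef_pos"].round(4),s["wrist_force"].round(2),s["ft_torque"].round(3))
E
```

```text
9.675 [0.4967 0.088  0.0609] [ 0.73 -0.75 -1.98] [-0.011 -0.016 -0.01 ]
9.725 [0.4968 0.088  0.061 ] [-0.47 -0.26 -2.56] [-0.009  0.04   0.023]
9.775 [0.4968 0.088  0.061 ] [-0.11 -0.5  -1.89] [-0.012  0.077  0.004]
9.825 [0.4968 0.088  0.0611] [-0.39  0.43 -3.14] [-0.06  -0.009  0.067]
9.875 [0.4969 0.088  0.0611] [ 0.83  0.07 -1.44] [ 0.002 -0.026 -0.024]
```

B is also light at about -2.2 N. I'll put it back and go to A.

Call:
send_rows(
  moves=[
    [[0,0,0],[0,0,-1],5],
    [[0,0,0],[0,0,-1],5],
    [[0,0,0],[0,0,-0.6],5],
    [[0,0,0],[0,0,-0.25],5],
    [[0,0,0],[0,0,-0.1],5],
  ],
)

```text
clock: 10.5
eef_pos: [0.4963, 0.0879, 0.0324]
eef_rot: [-180.0, -0.1, -170.3]
wrist_force: [-7.9, -0.6, 17.4]
finger_gap: 0.0589
finger_force: 66.2
```

Call:
send_rows(
  moves=[
    [[0,0,0],[0,0,-0.05],5],
    [[0,0,0],[0,0,0],5],
    [[0,0,0],[0,0,0],5],
  ],
)

```text
clock: 10.88
eef_pos: [0.4962, 0.0879, 0.0324]
eef_rot: [-180.0, -0.0, -170.3]
wrist_force: [-6.2, -0.6, 12.5]
finger_gap: 0.0596
finger_force: 66.3
```

Call:
send_rows(
  moves=[
    [[0,0,0],[0,0,0.1],5],
    [[0,0,0],[0,0,0],7],
    [[0,0,0],[0,0,0],8.5],
    [[0,0,0],[0,0,0],8.5],
    [[0,0,0],[0,0,0],8.5],
  ],
)

```text
clock: 11.5
eef_pos: [0.497, 0.088, 0.0322]
eef_rot: [-180.0, -0.0, -170.3]
wrist_force: [0.7, 0.4, -0.2]
finger_gap: 0.0852
finger_force: 0.0
```

Call:
send_rows(
  moves=[
    [[0,0,0],[0,0,1],8.5],
    [[0,0,0],[0,0,3],8.5],
    [[0,0,0],[0,0,5],8.5],
    [[0,0,0],[0,0,5],8.5],
    [[0,0,0],[0,0,3.5],8.5],
  ],
)

```text
clock: 12.12
eef_pos: [0.4976, 0.088, 0.2105]
eef_rot: [-180.0, 0.2, -170.3]
wrist_force: [0.4, 0.4, -0.0]
finger_gap: 0.085
finger_force: 0.0
```

Call:
send_rows(
  moves=[
    [[0,0,0],[0,-3.5,2],8.5],
    [[0,0,0],[-0.2,-5.5,0],8.5],
    [[0,0,0],[-0.2,-5.5,0],8.5],
    [[0,0,0],[-0.2,-5,0],8.5],
    [[0,0,0],[0,-2.5,0],8.5],
  ],
)

```text
clock: 12.75
eef_pos: [0.4907, -0.1345, 0.2281]
eef_rot: [-180.0, 0.0, -170.4]
wrist_force: [0.5, 0.0, 0.3]
finger_gap: 0.0847
finger_force: 0.0
```

Call:
send_rows(
  moves=[
    [[0,0,0],[0,-0.7,0],8.5],
    [[0,0,0],[0,0,0],8.5],
    [[0,0,0],[0,0,0],8.5],
  ],
)

```text
clock: 13.12
eef_pos: [0.4909, -0.1379, 0.2274]
eef_rot: [180.0, -0.0, -170.2]
wrist_force: [-0.2, 0.3, -0.3]
finger_gap: 0.0855
finger_force: 0.0
```

```bash
python3 - <<'E'
from rig import *
import cv2
s=read_state();print(s["clock"],s["eef_pos"],s["eef_rot"],s["wrist_force"])
a=get_image("wrist");cv2.imwrite("pics/w3.png",a)
E
```

```text
13.125 [ 0.49094017 -0.1378756   0.22739687] [ 1.79977257e+02 -1.30380978e-03 -1.70192551e+02] [-0.1929713   0.27115134 -0.26436328]
```

View pics/w3.png

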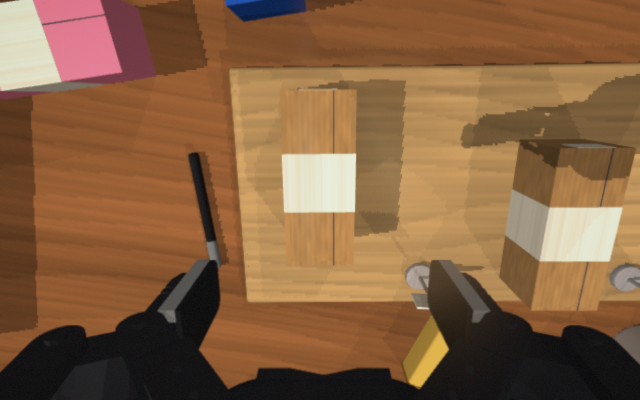

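B is upright, and A's band is at about (282–356, 154–212), roughly 3 mm to -y of the tool. I'll correct for that and grasp.

Call:
send_rows(
  moves=[
    [[0,0,0],[-0.1,-0.3,-4.2],8.5],
    [[0,0,0],[0,0,-5],8.5],
    [[0,0,0],[0,0,-4.5],8.5],
    [[0,0,0],[0,0,-3.4],8.5],
    [[0,0,0],[0,0,-1.7],8.5],
  ],
)

```text
clock: 13.8
eef_pos: [0.4889, -0.1404, 0.0374]
eef_rot: [179.9, -0.1, -170.2]
wrist_force: [-0.0, 0.5, 0.5]
finger_gap: 0.085
finger_force: 0.0
```

Call:
send_rows(
  moves=[
    [[0,0,0],[0,0,-0.8],8.5],
    [[0,0,0],[0,0,0],8.5],
    [[0,0,0],[0,0,0],5],
    [[0,0,0],[0,0,0],5],
    [[0,0,0],[0,0,0],5],
  ],
)

```text
clock: 14.42
eef_pos: [0.4909, -0.1422, 0.0324]
eef_rot: [-180.0, 0.1, -170.3]
wrist_force: [-0.2, 1.9, 6.2]
finger_gap: 0.0597
finger_force: 66.1
```

Call:
send_rows(
  moves=[
    [[0,0,0],[0,0,0],5],
    [[0,0,0],[0,0,0],5],
    [[0,0,0],[0,0,0.5],5],
    [[0,0,0],[0,0,1],5],
    [[0,0,0],[0,0,1],5],
  ],
)

```text
clock: 15.05
eef_pos: [0.4897, -0.142, 0.0567]
eef_rot: [180.0, -0.0, -170.3]
wrist_force: [0.1, 0.0, -5.3]
finger_gap: 0.0595
finger_force: 65.6
```

Call:
send_rows(
  moves=[
    [[0,0,0],[0,0,0.5],5],
    [[0,0,0],[0,0,0],5],
    [[0,0,0],[0,0,0],5],
    [[0,0,0],[0,0,0],5],
  ],
)

```text
clock: 15.55
eef_pos: [0.4897, -0.1419, 0.0609]
eef_rot: [180.0, -0.0, -170.3]
wrist_force: [0.2, 0.7, -5.1]
finger_gap: 0.0592
finger_force: 65.6
```

```bash
python3 - <<'E'
from rig import *
for i in range(5):
    get_image("wrist");s=read_state();print(s["clock"],s["eef_pos"].round(4),s["wrist_force"].round(2),s["ft_torque"].round(3))
E
```

```text
15.6 [ 0.4897 -0.1419  0.0609] [ 0.37  0.16 -4.97] [-0.     0.044 -0.013]
15.65 [ 0.4898 -0.1419  0.061 ] [ 0.05 -0.51 -4.49] [-0.038  0.066  0.041]
15.7 [ 0.4898 -0.142   0.061 ] [ 0.79 -0.13 -4.19] [-0.049 -0.048 -0.007]
15.75 [ 0.4898 -0.142   0.0611] [-1.22 -0.19 -4.62] [ 0.011  0.002 -0.001]
15.8 [ 0.4899 -0.142   0.0611] [ 0.07 -0.68 -4.6 ] [-0.014 -0.032 -0.045]
```

A is heavy at about -4.7 N. I'll lift it about 14 cm above the board.

Call:
send_rows(
  moves=[
    [[0,0,0],[0,0,1],5],
    [[0,0,0],[0,0,2],5],
    [[0,0,0],[0,0,2.5],5],
    [[0,0,0],[0,0,2.5],5],
    [[0,0,0],[0,0,2],5],
  ],
)

```text
clock: 16.42
eef_pos: [0.4903, -0.1421, 0.1631]
eef_rot: [-180.0, 0.1, -170.3]
wrist_force: [0.3, 0.2, -4.5]
finger_gap: 0.0592
finger_force: 65.8
```

Call:
send_rows(
  moves=[
    [[0,0,0],[0,0,1.2],5],
    [[0,0,0],[0,0,0.4],5],
    [[0,0,0],[0,0,0],5],
    [[0,0,0],[0,0,0],5],
    [[0,0,0],[0,0,0],5],
  ],
)

```text
clock: 17.05
eef_pos: [0.4896, -0.1418, 0.1766]
eef_rot: [180.0, -0.1, -170.3]
wrist_force: [0.8, -1.1, -6.2]
finger_gap: 0.0593
finger_force: 65.8
```

Call:
send_rows(
  moves=[
    [[0,0,0],[0,0,0],5],
    [[0,0,0],[0,0,0],5],
    [[0,0,0],[0,0,0],5],
    [[0,0,0],[0,0,0],5],
  ],
)

```text
clock: 17.55
eef_pos: [0.49, -0.142, 0.1773]
eef_rot: [-180.0, 0.0, -170.3]
wrist_force: [0.3, 0.0, -5.8]
finger_gap: 0.0593
finger_force: 65.8
```

```bash
python3 - <<'E'
from rig import *
import cv2
cv2.imwrite("pics/side4.png",cv2.resize(get_image("side")[100:320,200:500],(750,550)))
s=read_state();print(s["clock"],s["eef_pos"].round(4),s["eef_rot"].round(2),s["wrist_force"].round(2),s["joint_velocities"].round(2),s["finger_force"])
E
```

```text
17.6 [ 0.49   -0.142   0.1773] [-180.      0.   -170.27] [ 0.07  0.03 -5.37] [-0.09 -0.04  0.06  0.1  -0.05  0.  ] 65.84209442138672
```

View pics/side4.png

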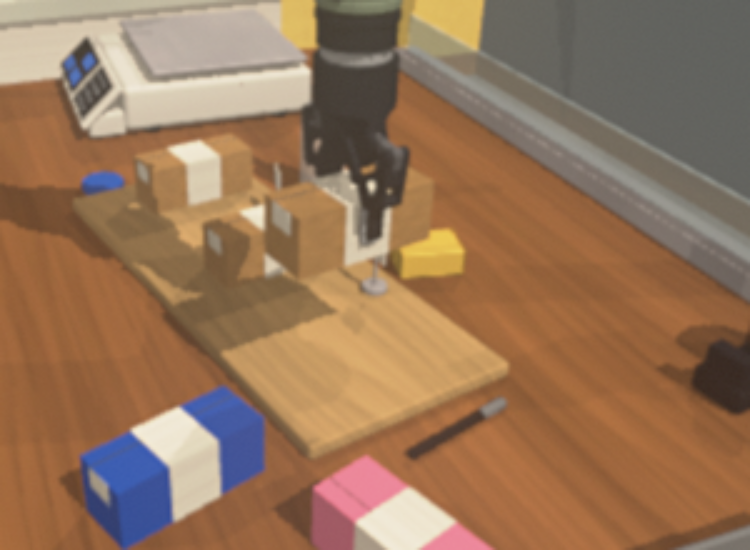

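The view shows carton A held level and clear above the board at about (350,225). The other two stand upright at (195,175) and (240,245), and the clips look untouched.

```bash
python3 -c "
from rig import *
print(close_job())"
```

```text
the job is handed in; nothing more can be done
None
```

Carton A is the heavy one (about 5 N on lifting, against about 2 N each for B and C); the job is handed in with A held level and still about 14 cm above the board, and B and C standing upright back on it.

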